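# Weigh two look-alike cartridges, seat the packed one, tray the empty one

### The job

One of the two steel cartridges is packed and heavy, the other is empty. Stand one of them gently on the balance pan, let go and read from the beam which is which; then press the packed one fully home in the holder, firmly but without forcing it once it bottoms, and leave the empty one standing upright in the grey tray. Do not disturb the other things.

Things in the scene. Friction and masses are not known exactly. Their poses are not given: they have to be found in the camera images.
- cartridge_1: steel cartridge standing upright, 105 mm high: foot 30 mm wide, 55 mm long; then a head 40 mm wide from 55 to 105 mm, its lower face being the shoulder. Origin: centre of the underside, z up its axis. Grip the head. Looks just like the other; one of the two is packed (450 g, 10% more or less), the other empty (200 g, 10% more or less)
- cartridge_2: steel cartridge standing upright, 105 mm high: foot 30 mm wide, 55 mm long; then a head 40 mm wide from 55 to 105 mm, its lower face being the shoulder. Origin: centre of the underside, z up its axis. Grip the head. Looks just like the other; one of the two is packed (450 g, 10% more or less), the other empty (200 g, 10% more or less)
- balance: white beam balance, base 300 x 110 mm; origin: centre of its underside. The beam lies along its x axis, the pan on the -x end, a fixed steel counterweight on the +x end, a needle and scale (up to 219 mm high) in the middle
- pan: round flat steel pan of the balance, 100 mm in diameter; origin: centre of its upper face, where parts stand. It stays level as the beam tips. Empty it stands up at its stop, about 117 mm above the table; it yields softly (a few N) when loaded, to about 110 mm under an empty and about 90 mm under a packed cartridge; lowest 74 mm, a hard stop. Delicate: keep forces on it below 20 N
- beam (a joint): tilt of the balance beam, rad, negative with the pan up, positive with it down. Nothing on the pan: -0.13 (a stop). 325 g on the pan brings the beam level, at 0. Within a second of being let go an empty cartridge leaves it between -0.1 and -0.05, a packed one between 0.04 and 0.12
- holder: square aluminium block 90 x 90 x 45 mm, fixed; origin: centre of its underside, z up. A white collar stands out of its middle. Deep in its bore lies a hard spacer whose upper face is anywhere from 6 to 36 mm above the underside. A cartridge is home when its foot stands on the spacer, felt as a sharp rise of force above the collar's friction. More than 30 N from a cartridge damages it
- collar (a joint): white tube, 50 mm outside, 34 mm inside, sliding on the holder's vertical axis; value = how far it is pushed down, m (0 at the start: top 105 mm above the holder's underside). A cartridge's foot goes down the tube, then its shoulder pushes the top down against a friction of 12 N, more than any cartridge's weight; it stays where left. Home, it has gone 14 to 44 mm
- tray: grey open tray 150 x 130 mm, walls 25 mm high and 4 mm thick, floor 4 mm thick, fixed; origin: centre of its underside, x along the long side. For the empty cartridge
- bottle: clear bottle, 72 mm wide, 140 mm high, blue cap; to be left alone
- vial: small amber jar, 32 mm wide, 55 mm high; to be left alone
- wrench: steel wrench 150 mm long, lying in front of the cartridges; to be left alone
- fitting: brass ring 28 mm wide, 18 mm high, standing between the cartridges; to be left alone
- beaker: open beaker 72 mm wide, 90 mm high; to be left alone
- screwdriver: screwdriver 170 mm long, lying near the robot; to be left alone
- jar: clear jar 60 mm wide, 75 mm high, blue cap; to be left alone
There are look-alikes about, which are no part of the job. What is shaped like the cartridge_1 but brown or purple is not meant.

How it is judged (in metres and radians):
On the way:
1. one of the cartridges stands upright on the balance pan, let go and at rest (((contact force between cartridge_1 and pan above 0.5 N and (contact force between cartridge_1 and the fingers below 0.1 N and contact force between cartridge_1 and the arm below 0.1 N) and angle between cartridge_1's own z axis and vertical below 0.1 rad and linear speed of cartridge_1 below 0.015 m/s and velocity of joint beam between -0.05 and 0.05 rad/s and horizontal distance between cartridge_1 and pan below 0.05 m) or (contact force between cartridge_2 and pan above 0.5 N and (contact force between cartridge_2 and the fingers below 0.1 N and contact force between cartridge_2 and the arm below 0.1 N) and angle between cartridge_2's own z axis and vertical below 0.1 rad and linear speed of cartridge_2 below 0.015 m/s and velocity of joint beam between -0.05 and 0.05 rad/s and horizontal distance between cartridge_2 and pan below 0.05 m))), for 0.4 s.
At the end, for the whole second after the job is handed in: the packed cartridge stands upright in the holder on its axis, its foot within 1.5 mm of the spacer; the empty one (the one that weighs under 3 N) stands upright on the tray's floor at least 15 mm inside its edge; both let go and at rest ((((z of cartridge_1 in the frame of spacer_top below 0.0015 m and horizontal distance between cartridge_1 and holder below 0.0035 m and angle between cartridge_1's own z axis and vertical below 0.06 rad and linear speed of cartridge_1 below 0.01 m/s) and (x of cartridge_2 in the frame of tray between -0.06 and 0.06 m and y of cartridge_2 in the frame of tray between -0.05 and 0.05 m and z of cartridge_2 in the frame of tray below 0.007 m and angle between cartridge_2's own z axis and vertical below 0.06 rad and linear speed of cartridge_2 below 0.01 m/s and contact force between cartridge_2 and tray between 1 and 3 N)) or ((z of cartridge_2 in the frame of spacer_top below 0.0015 m and horizontal distance between cartridge_2 and holder below 0.0035 m and angle between cartridge_2's own z axis and vertical below 0.06 rad and linear speed of cartridge_2 below 0.01 m/s) and (x of cartridge_1 in the frame of tray between -0.06 and 0.06 m and y of cartridge_1 in the frame of tray between -0.05 and 0.05 m and z of cartridge_1 in the frame of tray below 0.007 m and angle between cartridge_1's own z axis and vertical below 0.06 rad and linear speed of cartridge_1 below 0.01 m/s and contact force between cartridge_1 and tray between 1 and 3 N)))); the robot touches nothing.
It fails at once if a cartridge or the robot presses the pan with more than 20 N (contact force between any of cartridge_1, cartridge_2, the arm, the fingers and pan above 20 N).
It fails at once if a cartridge is pressed on the holder, its collar or the spacer with more than 30 N (contact force between any of cartridge_1, cartridge_2 and holder above 30 N or contact force between any of cartridge_1, cartridge_2 and spacer_c0 above 30 N).
It fails at once if a bystander is disturbed (distance of any of bottle, vial, wrench, fitting, beaker, screwdriver, jar from where it was at the start of the episode above 0.03 m).
It also fails if it takes over 67 s, if anything falls off the work surface, if the arm or the gripper's body presses on something with over 40 N, if the wrist force passes 120 N, or if a joint passes its speed limit or range.

### The arm

A 6-joint arm with a two-finger parallel gripper is mounted at the origin on the work surface. World frame = base frame: x ahead of the robot, y to its left, z up, the work surface at z = 0. Lengths are in mm, angles in rad, forces in N, time in s.
With the tool pointing down it reaches from about 350 to 850 mm from the base axis. Payload 8.1 kg.
Tool frame: the origin (TCP) lies at the very end of the fingers, on their centre line; the grasp point (between the pads) lies 19 mm behind it; z points along the fingers, y is the line along which they close (so a half turn about z gives the same grasp; the last joint's range is limited). The gripper opens to 85 mm and grips with 20 to 120 N. Pads are 22 mm wide; open, the fingers measure 114 mm over their backs; the gripper's body (76 mm by 85 mm) begins 54 mm behind the grasp point. The pads swing forward as they close: fully open they stand 13 mm farther back than shut.
Start: joints at [1.209, 0.13, 1.488, -0, 1.523, -0.085], TCP at [163.945, 577.172, 231.292] pointing down, gripper open.
Joint ranges: [-2.96, 2.96], [-0.89, 2.26], [0.02, 2.5], [-1.34, 4.48], [0, 2.73], [-2.66, 2.66]. Speed limits (rad/s): [2.39, 2.39, 2.79, 3.14, 3.14, 3.14].

### API

Orientations are given as a unit quaternion [x, y, z, w].
In Python, from workcell import get_obs, vision, job gives the robot as it stands.
- The arm moves only by the tool drive_tool, never from a script. Its argument "series" is one flat list of numbers, 5 for each row, row after row: the opening, from 0 (shut) to 1 (fully open), then the shift along the tool's x, y, z in m, then the turn about the tool's z in units of 6 degrees (1.0 is 6 degrees). A call has 1 to 5 rows; each row is the pose to reach, as a shift and turn from the pose commanded when the call began, along the tool's axes at that moment; what a row does not reach only later rows make up. A row lasts 1/12 s, in which the tool goes at most 41.7 mm and 7.16 degrees, less where a joint would pass 70% of its speed; a pose out of reach is approached as far as the arm can. A call with a gripper value outside its range is refused whole. The fingers move at their own pace and stop on an object; the grip force is fixed at half the most. Time passes only in rows, so rows that repeat a pose let the fingers close. It gives the time, the measured TCP pose, the force, the opening and the grip force at its end, in the units of the state.
- get_obs(): the state, without advancing time (a new reading comes with each control period).
- vision.get_image(name): name is "scene" or "top" or "wrist"; returns (picture, depth): 420x560x3 uint8, blue, green, red; 420x560 float32, mm along the optical axis (not along the pixel's ray), 0 where there is no reading.
- vision.camera_model(name): a dict with "fx", "fy", "cx", "cy" (pixels), "dist" ([k1, k2, p1, p2, k3] as OpenCV has them; the pictures are not rectified), "rvec" (rotation vector, rad) and "tvec" (3), from world to camera coordinates, as OpenCV has them; the wrist camera has in their place "mount" (4x4, takes a point from camera to tool coordinates, whose origin is the TCP and whose axes are the flange's). Camera axes: x right, y down, z forward; pixel columns grow to the right and rows downward; lengths in mm; the calibration is good to about 2 mm. A picture is of the moment at which its call begins: read the wrist's pose just before it. camera_model takes no time and is no camera call.
- job.finish_job(): hands the job in; it is judged then, once.
The state is a dict: "t": time; "q": joint angles; "qd": joint speeds; "joint_efforts": joint torques, N m; "eef_pos": TCP position; "ee_rot": TCP orientation; "contact_force": force on the tool from outside, world axes, zero at the start; "ft_torque": the same for the moment, N m; "width": opening from 0.0 (shut) to 1.0 (fully open); "gripper_force": force on a finger pad.
Only numpy, scipy, OpenCV 4.12 (cv2) and the standard library are available. Lean on these libraries where they do the work, as an engineer would, in place of code of your own. Each camera call takes 0.05 s, during which the arm holds its last target. There are 200 camera calls.

## Working session

There is one attempt and no reset: what is moved stays moved. The work goes in short steps, Python scripts to look and compute and a tool call to move; the robot and the scene stay as the last step left them, time stands still between calls to the robot, and variables do not carry over. Pictures are saved under pics/ and viewed, at most 10 in all, crops included, and the job is handed in when it is done.

Besides the shell and the picture viewer there is one more tool, called after ">>>" as name(argument=value, ...), one argument or row to a line, values as JSON. drive_tool: Moves the arm, as the interface text tells. Its arguments: {"type":"object","properties":{"series":{"type":"array"}},"required":["series"]}

```bash
mkdir -p pics; cat > h.py <<'E'
import numpy as np, cv2
from scipy.spatial.transform import Rotation as R
from workcell import get_obs, vision, job
def cloud(name,d,obs=None):
    m=vision.camera_model(name); K=np.array([[m['fx'],0,m['cx']],[0,m['fy'],m['cy']],[0,0,1.]])
    v,u=np.mgrid[:d.shape[0],:d.shape[1]]
    n=cv2.undistortPoints(np.stack([u,v],-1).reshape(-1,1,2).astype(float),K,np.array(m['dist'],float)).reshape(*d.shape,2)
    P=np.concatenate([n*d[...,None],d[...,None]],-1)
    if 'rvec' in m:
        Rm=cv2.Rodrigues(np.array(m['rvec'],float))[0]; W=(P-np.array(m['tvec']).ravel())@Rm
    else:
        M=np.array(m['mount']); T=P@M[:3,:3].T+M[:3,3]
        W=T@R.from_quat(obs['ee_rot']).as_matrix().T+np.array(obs['eef_pos'])
    W[d<=0]=np.nan; return W
def look(name):
    o=get_obs(); im,d=vision.get_image(name); return im,d,cloud(name,d,o)
E
python3 - <<'E'
from h import *
for n in('scene','top'):
    im,d,W=look(n); cv2.imwrite(f'pics/{n}0.png',im); np.savez(f'{n}0.npz',im=im,W=W)
o=get_obs(); print(o); print(R.from_quat(o['ee_rot']).as_matrix().round(3))
E
```

```text
{'t': 0.1, 'q': array([ 1.20862014e+00,  1.31099395e-01,  1.48916587e+00,  9.85164904e-06,
        1.52301022e+00, -8.53992334e-02]), 'qd': array([ 0.00015047, -0.00188861, -0.00100206, -0.00080157,  0.00128442,
       -0.00021878]), 'joint_efforts': array([ 1.41901626e-03, -5.70950782e+01, -5.01942194e+01, -1.56109140e-04,
        8.24323244e-03, -1.73317829e-05]), 'eef_pos': array([163.75223777, 576.70639128, 230.34359664]), 'ee_rot': array([ 1.37947368e-01,  9.90439203e-01, -8.19342027e-04, -1.91528013e-04]), 'contact_force': array([-0.0853022 , -0.60456546, -0.26594168]), 'ft_torque': array([-0.01346049, -0.00901172,  0.02517579]), 'gripper_force': 0.0, 'width': 0.9964612626244154}
[[-0.962  0.273 -0.001]
 [ 0.273  0.962 -0.002]
 [ 0.    -0.002 -1.   ]]
```

View pics/scene0.png

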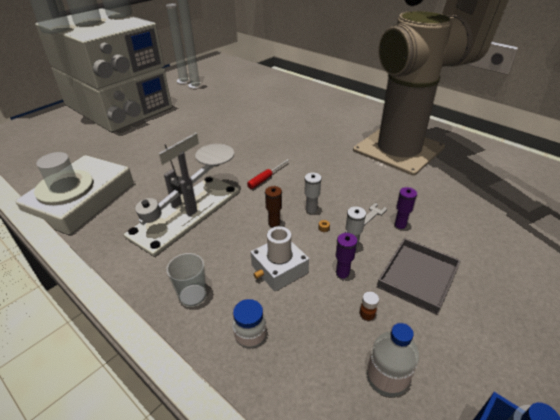

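View pics/top0.png

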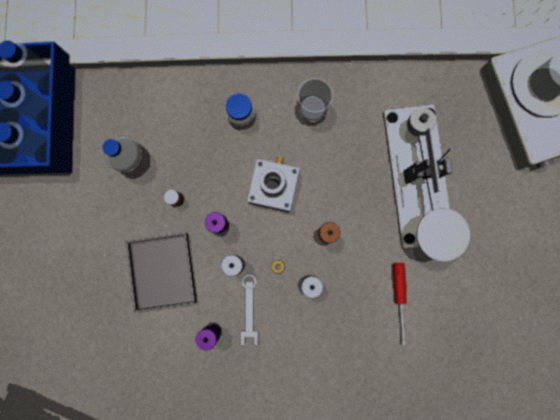

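The scene view shows two steel cartridges, at about (313,190) and (356,225). In the top view they are at A (312,287) and B (232,265). Candidates in the top view: steel at (312,287) and (232,265), both wanted; brown at (330,233), purple at (215,223) and (207,339), all rejected. The pan is at (443,234), the collar at (273,183) and the tray at (162,271).

```bash
python3 - <<'E'
from h import *
z=np.load('top0.npz'); im,W=z['im'],z['W']
def circ(c,zl,zh,r):
    u,v=c; s=np.zeros(W.shape[:2],bool); s[v-r:v+r+1,u-r:u+r+1]=1
    s&=(W[...,2]>zl)&(W[...,2]<zh); p=W[s]
    (x,y),rad=cv2.minEnclosingCircle(p[:,:2].astype(np.float32))
    return len(p),p.mean(0).round(1),np.median(p[:,2]).round(1),(round(x,1),round(y,1),round(rad,1))
for n,c,zl,zh,r in [('A',(312,287),95,115,16),('B',(232,265),95,115,16),('pan',(443,234),105,130,32),('collar',(273,183),95,115,20),('holder',(273,184),38,52,32),('brown',(330,233),95,115,16),('pur1',(215,223),95,115,16),('pur2',(207,339),95,115,16)]: print(n,*circ(c,zl,zh,r))
for n,(v0,v1,u0,u1),zl,zh in [('tray',(225,320,118,205),18,32),('trayfl',(245,300,135,190),0,10),('base',(95,260,375,470),8,45),('holder',(150,220,240,310),38,52),('beam',(95,260,375,470),125,260)]:
    s=W[v0:v1,u0:u1]; p=s[(s[...,2]>zl)&(s[...,2]<zh)]
    print(n,len(p),cv2.minAreaRect(p[:,:2].astype(np.float32)),np.median(p[:,2]),p.min(0),p.max(0))
for p in[(330,233),(443,234),(440,160)]: print(W[p[1],p[0]])
cv2.imwrite('pics/crop.png',cv2.resize(im[220:310,200:350],None,fx=5,fy=5,interpolation=2))
E
```

```text
A 361 [424.7 -21.4 105.8] 105.7 (424.4, -21.5, 20.4)
B 359 [467.  131.3 105.6] 105.7 (466.6, 131.9, 20.5)
pan 2177 [ 520.5 -268.5  117.5] 117.5 (521.3, -269.0, 50.5)
collar 302 [628.7  51.5 105. ] 105.3 (629.3, 51.7, 24.8)
holder 1284 [627.1  51.2  45.8] 45.9 (629.4, 51.5, 62.9)
brown 357 [527.7 -56.9 105.8] 105.9 (527.7, -57.1, 20.3)
pur1 349 [550.1 163.1 105.8] 105.8 (549.9, 163.6, 20.4)
pur2 376 [328.4 181.6 105.7] 105.8 (327.7, 182.6, 20.8)
tray 633 ((451.58404541015625, 293.1365966796875), (149.14659118652344, 130.76304626464844), 7.829754829406738) 25.127228834937497 [370.04322547 218.92066759  18.14854412] [532.44074039 366.94442211  30.70324968]
trayfl 2897 ((450.235595703125, 294.509521484375), (119.57625579833984, 115.68218994140625), 89.76542663574219) 4.9400401507556895 [3.92163891e+02 2.34657850e+02 3.48339372e-02] [508.31787975 354.1132532    9.95300347]
base 4142 ((649.0695190429688, -255.10169982910156), (302.3780822753906, 110.88092803955078), 5.763457298278809) 16.671029145040002 [ 494.94161467 -315.7788966     8.23128126] [ 801.58853505 -186.0121909    44.69714024]
holder 1284 ((629.5872192382812, 51.77937698364258), (90.13391876220703, 90.82386016845703), 76.78778076171875) 45.852688516693824 [576.03586707  -1.67192571  38.55289846] [682.83846233 104.44203876  51.85049277]
beam 623 ((645.7382202148438, -237.68621826171875), (37.34497833251953, 110.72543334960938), 89.51237487792969) 204.41802671972764 [ 590.43854464 -256.4241867   125.37503526] [ 701.24582085 -219.04942568  223.44143345]
[526.14536174 -57.08387736 108.81437322]
[ 521.01252077 -268.93092275  116.70514039]
[ 680.65122192 -302.88382343   14.28526152]
```

View pics/crop.png

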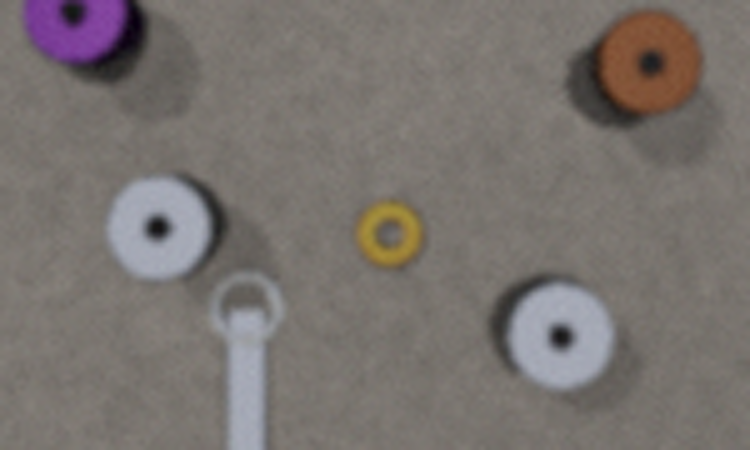

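Both chosen cartridges are clearly steel: (160,228) and (560,335) in the crop. The brown one at (650,63) and the purple one at (75,10) stay out of it. I'll weigh A, at (424,-21), first.

>>> drive_tool(
  series=[1,-0.026,-0.0316,0,0,1,-0.052,-0.0632,0,0,1,-0.078,-0.0948,0,0,1,-0.104,-0.1264,0,0,1,-0.13,-0.158,0,0],
)

```text
t: 0.52
eef_pos: [245.9, 387.8, 230.6]
ee_rot: [0.138, 0.99, -0.0, -0.0]
contact_force: [1.6, -0.9, 0.9]
width: 0.997
gripper_force: 0.0
```

>>> drive_tool(
  series=[1,-0.026,-0.0316,0,0,1,-0.052,-0.0632,0,0,1,-0.078,-0.0948,0,0,1,-0.104,-0.1264,0,0,1,-0.13,-0.158,0,0],
)

```text
t: 0.93
eef_pos: [327.7, 200.3, 231.1]
ee_rot: [0.138, 0.99, 0.0, 0.0]
contact_force: [0.8, 0.7, 0.5]
width: 1.005
gripper_force: 0.0
```

>>> drive_tool(
  series=[1,-0.026,-0.0316,0,0,1,-0.052,-0.0632,0,0,1,-0.078,-0.0948,0,0,1,-0.104,-0.1264,0,0,1,-0.13,-0.158,0,0],
)

```text
t: 1.35
eef_pos: [409.7, 12.5, 231.2]
ee_rot: [0.138, 0.99, 0.0, 0.0]
contact_force: [1.2, 0.6, -0.7]
width: 1.0
gripper_force: 0.0
```

>>> drive_tool(
  series=[1,-0.0242,-0.0303,0.02,0,1,-0.0242,-0.0303,0.02,0,1,-0.0242,-0.0303,0.02,0,1,-0.0242,-0.0303,0.02,0],
)

```text
t: 1.68
eef_pos: [424.1, -21.0, 210.8]
ee_rot: [0.139, 0.99, 0.0, -0.001]
contact_force: [0.6, 1.0, 1.2]
width: 1.003
gripper_force: 0.0
```

```bash
python3 - <<'E'
from h import *
o=get_obs(); im,d,W=look('wrist'); cv2.imwrite('pics/w1.png',im); np.savez('w1.npz',im=im,W=W)
print(o['t'],o['eef_pos'],o['ee_rot'],o['contact_force'])
m=(W[...,2]>95)&(W[...,2]<115)&(np.hypot(W[...,0]-424,W[...,1]+21)<40); v,u=np.nonzero(m); p=W[m]
print(len(p),u.min(),u.max(),v.min(),v.max(),cv2.minEnclosingCircle(p[:,:2].astype(np.float32)),p.mean(0))
E
```

```text
1.6833 [424.05093563 -20.98585131 210.84250049] [ 1.38587882e-01  9.90349788e-01  2.59840413e-04 -7.93307406e-04] [0.56333362 0.98990483 1.23382849]
2417 254 309 176 231 ((425.2788391113281, -21.506227493286133), 20.39078140258789) [424.00875286 -21.13914217 104.92741596]
```

View pics/w1.png

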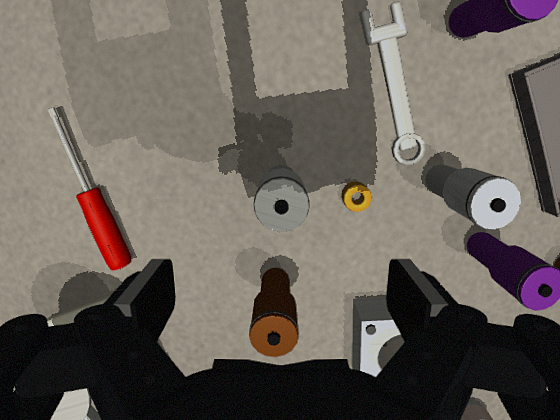

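The wrist view shows cartridge A centred between the fingers at (281,205), which agrees with the top camera to about 1 mm. Next I descend and grip.

>>> drive_tool(
  series=[1,0,0,0.04,0,1,0,0,0.08,0,1,0,0,0.12,0,1,0,0,0.148,0,1,0,0,0.148,0],
)

```text
t: 2.15
eef_pos: [419.7, -18.8, 57.7]
ee_rot: [0.137, 0.991, 0.0, -0.005]
contact_force: [-1.8, 0.5, -0.5]
width: 0.999
gripper_force: 0.0
```

>>> drive_tool(
  series=[0,0,0,0,0,0,0,0,0,0,0,0,0,0,0,0,0,0,0,0,0,0,0,0,0],
)

```text
t: 2.57
eef_pos: [426.9, -21.3, 66.3]
ee_rot: [0.138, 0.99, 0.0, 0.003]
contact_force: [-0.5, 1.1, 7.8]
width: 0.454
gripper_force: 59.4
```

>>> drive_tool(
  series=[0,0,0,0,0,0,0,0,0,0,0,0,0,0,0,0,0,0,0,0],
)

```text
t: 2.9
eef_pos: [426.9, -21.3, 66.3]
ee_rot: [0.138, 0.99, 0.0, 0.002]
contact_force: [-1.5, 1.2, 8.0]
width: 0.453
gripper_force: 59.4
```

>>> drive_tool(
  series=[0,0,0,-0.02,0,0,0,0,-0.06,0,0,0,0,-0.1,0,0,0,0,-0.14,0,0,0,0,-0.16,0],
)

```text
t: 3.32
eef_pos: [426.7, -21.5, 230.3]
ee_rot: [0.138, 0.99, -0.0, 0.004]
contact_force: [1.0, -0.4, -0.3]
width: 0.459
gripper_force: 60.6
```

>>> drive_tool(
  series=[0,-0.023,-0.0303,0,0,0,-0.046,-0.0606,0,0,0,-0.069,-0.0909,0,0,0,-0.092,-0.1212,0,0,0,-0.115,-0.1515,0,0],
)

```text
t: 3.73
eef_pos: [494.6, -200.3, 224.9]
ee_rot: [0.138, 0.99, -0.0, 0.001]
contact_force: [0.6, 0.5, -1.0]
width: 0.458
gripper_force: 60.9
```

>>> drive_tool(
  series=[0,-0.023,-0.0303,0,0,0,-0.04,-0.052,0,0,0,-0.046,-0.0606,0,0,0,-0.046,-0.0606,0,0,0,-0.046,-0.0606,0,0],
)

```text
t: 4.15
eef_pos: [521.4, -269.0, 223.8]
ee_rot: [0.138, 0.99, 0.0, 0.0]
contact_force: [0.1, -0.2, -1.3]
width: 0.453
gripper_force: 61.0
```

```bash
python3 - <<'E'
from h import *
o=get_obs(); im,d,W=look('scene'); cv2.imwrite('pics/s1.png',cv2.resize(im[100:300,100:380],None,fx=2.8,fy=2.8))
print(o['t'],o['eef_pos'],o['ee_rot'],o['contact_force'])
im,d,W=look('wrist'); cv2.imwrite('pics/w2.png',im)
m=(W[...,2]>110)&(W[...,2]<122); p=W[m]; print(len(p),cv2.minEnclosingCircle(p[:,:2].astype(np.float32)))
E
```

```text
4.15 [ 521.40200002 -269.00892994  223.77729541] [1.38357087e-01 9.90382386e-01 2.10535617e-04 4.60356175e-05] [ 0.08844662 -0.21379467 -1.26249355]
10412 ((558.3660278320312, -191.56272888183594), 136.67881774902344)
```

View pics/s1.png

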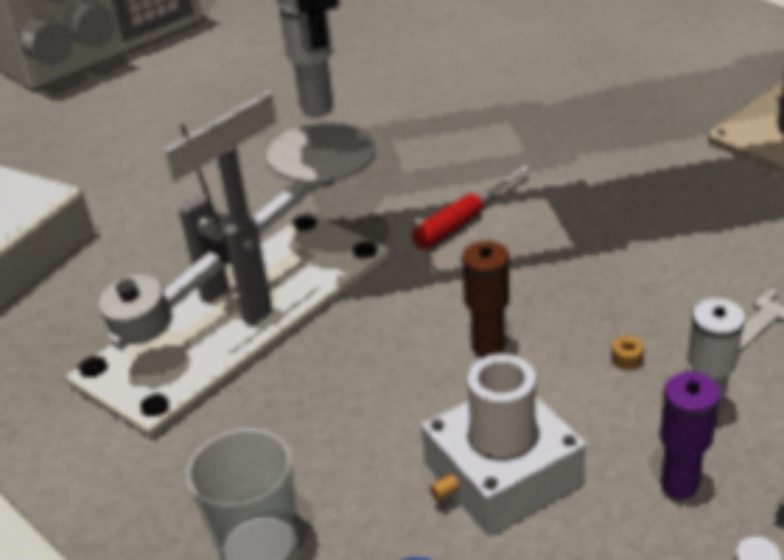

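The scene crop shows A held upright over the pan, with its foot at (315,105) and the pan at (320,150). I lower it gently.

>>> drive_tool(
  series=[0,0,0,0.015,0,0,0,0,0.028,0,0,0,0,0.034,0,0,0,0,0.036,0,0,0,0,0.038,0],
)

```text
t: 4.67
eef_pos: [521.1, -268.4, 184.8]
ee_rot: [0.138, 0.99, 0.0, -0.001]
contact_force: [0.6, 0.3, -1.7]
width: 0.455
gripper_force: 61.0
```

>>> drive_tool(
  series=[0,0,0,0.001,0,0,0,0,0.002,0,0,0,0,0.003,0,0,0,0,0.004,0,0,0,0,0.004,0],
)

```text
t: 5.08
eef_pos: [521.6, -269.4, 181.6]
ee_rot: [0.138, 0.99, -0.0, 0.0]
contact_force: [-0.1, 0.3, -0.6]
width: 0.456
gripper_force: 61.0
```

>>> drive_tool(
  series=[0,0,0,0.001,0,0,0,0,0.002,0,0,0,0,0.003,0,0,0,0,0.004,0,0,0,0,0.004,0],
)

```text
t: 5.5
eef_pos: [521.4, -269.3, 177.1]
ee_rot: [0.138, 0.99, -0.0, -0.0]
contact_force: [-1.3, -0.5, -0.5]
width: 0.452
gripper_force: 61.0
```

```bash
python3 - <<'E'
from h import *
o=get_obs(); print(o['t'],o['eef_pos'],o['contact_force'])
E
```

```text
5.5 [ 521.37281422 -269.28950723  177.08494817] [-1.26701858 -0.49994151 -0.48347747]
```

>>> drive_tool(
  series=[0.5,0,0,0,0,0.6,0,0,0,0,0.7,0,0,0,0,0.8,0,0,0,0,0.8,0,0,0,0],
)

```text
t: 5.92
eef_pos: [521.6, -269.1, 177.4]
ee_rot: [0.138, 0.99, -0.0, 0.0]
contact_force: [0.4, -0.0, 0.6]
width: 0.798
gripper_force: 0.0
```

>>> drive_tool(
  series=[0.8,0,0,0,0,0.8,0,0,0,0,0.8,0,0,0,0,0.8,0,0,0,0,0.8,0,0,0,0],
)

```text
t: 6.33
eef_pos: [521.5, -269.1, 177.3]
ee_rot: [0.138, 0.99, -0.0, 0.0]
contact_force: [-0.0, 0.6, 0.4]
width: 0.802
gripper_force: 0.0
```

>>> drive_tool(
  series=[0.8,0,0,0,0,0.8,0,0,0,0,0.8,0,0,0,0,0.8,0,0,0,0,0.8,0,0,0,0],
)

```text
t: 6.75
eef_pos: [521.5, -269.1, 177.3]
ee_rot: [0.138, 0.99, 0.0, 0.0]
contact_force: [-0.0, 0.2, 0.2]
width: 0.797
gripper_force: 0.0
```

```bash
python3 - <<'E'
from h import *
o=get_obs(); im,d,W=look('scene'); cv2.imwrite('pics/s2.png',cv2.resize(im[100:300,100:380],None,fx=2.8,fy=2.8))
m=(np.hypot(W[...,0]-521,W[...,1]+269)<49)&(W[...,2]<130)&(W[...,2]>60); print(np.percentile(W[m][:,2],[5,25,50,75,95]),m.sum())
im,d,W=look('top')
m=(np.hypot(W[...,0]-521,W[...,1]+269)<49)&(W[...,2]<130)&(W[...,2]>60); print(np.percentile(W[m][:,2],[5,25,50,75,95]),m.sum())
print(o['t'],o['eef_pos'],o['contact_force'],o['width'])
E
```

```text
[ 89.56142521 111.04296343 112.13485835 113.07707899 122.23744173] 623
[109.58763863 111.12241695 112.11555196 113.21119282 114.80807174] 1104
6.75 [ 521.4864715  -269.14325732  177.29796805] [-0.0325447   0.15552776  0.21675795] 0.7966000688825936
```

View pics/s2.png

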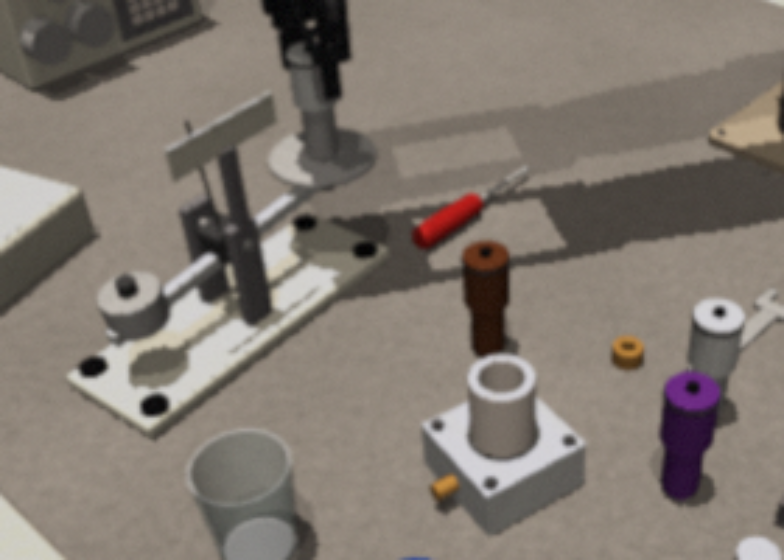

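The pan sits at about 111.5 mm and the beam is still tipped pan-up: the cartridge stands at (318,140) in the crop on a pan that has barely dropped. So A is empty and goes to the tray, and B is the packed one. Now I re-grip A.

>>> drive_tool(
  series=[0,0,0,0,0,0,0,0,0,0,0,0,0,0,0,0,0,0,0,0,0,0,0,0,0],
)

```text
t: 7.27
eef_pos: [521.5, -269.2, 177.3]
ee_rot: [0.138, 0.99, -0.0, 0.0]
contact_force: [-0.1, -0.3, 0.2]
width: 0.453
gripper_force: 60.1
```

>>> drive_tool(
  series=[0,0,0,-0.005,0,0,0,0,-0.015,0,0,0,0,-0.035,0,0,0,0,-0.06,0,0,0,0,-0.065,0],
)

```text
t: 7.68
eef_pos: [523.1, -270.2, 247.8]
ee_rot: [0.138, 0.99, -0.001, 0.003]
contact_force: [1.2, -0.5, -0.1]
width: 0.458
gripper_force: 60.5
```

>>> drive_tool(
  series=[0,0.016,0.0376,0,0,0,0.032,0.0752,0,0,0,0.048,0.1128,0,0,0,0.064,0.1504,0,0,0,0.08,0.188,0,0],
)

```text
t: 8.1
eef_pos: [495.3, -64.8, 242.2]
ee_rot: [0.138, 0.99, 0.0, 0.0]
contact_force: [1.1, 0.4, -1.6]
width: 0.455
gripper_force: 61.0
```

>>> drive_tool(
  series=[0,0.016,0.0376,0,0,0,0.032,0.0752,0,0,0,0.048,0.1128,0,0,0,0.064,0.1504,0,0,0,0.08,0.188,0,0],
)

```text
t: 8.52
eef_pos: [469.7, 138.2, 242.4]
ee_rot: [0.138, 0.99, 0.0, 0.0]
contact_force: [0.6, -0.0, -2.4]
width: 0.451
gripper_force: 61.0
```

>>> drive_tool(
  series=[0,0.016,0.0376,0,0,0,0.032,0.0752,0,0,0,0.048,0.1128,0,0,0,0.0615,0.1458,0,0,0,0.0615,0.1458,0,0],
)

```text
t: 8.93
eef_pos: [449.2, 299.2, 242.0]
ee_rot: [0.135, 0.991, 0.001, -0.001]
contact_force: [0.7, -0.8, -2.4]
width: 0.451
gripper_force: 61.3
```

>>> drive_tool(
  series=[0,0,0,0.04,0,0,0,0,0.08,0,0,0,0,0.12,0,0,0,0,0.14,0,0,0,0,0.14,0],
)

```text
t: 9.35
eef_pos: [446.7, 291.1, 95.7]
ee_rot: [0.138, 0.99, -0.003, -0.004]
contact_force: [-1.5, 0.1, -2.4]
width: 0.454
gripper_force: 61.4
```

```bash
python3 - <<'E'
from h import *
o=get_obs(); im,d,W=look('scene')
print(o['t'],o['eef_pos'],o['contact_force'],o['width'])
p=o['eef_pos']
m=(np.hypot(W[...,0]-p[0],W[...,1]-p[1])<17)&(W[...,2]<p[2]-5)&(W[...,2]>6)
print(m.sum(),W[m].min(0),W[m].mean(0)); v,u=np.nonzero(m); print(u.min(),u.max(),v.min(),v.max())
cv2.imwrite('pics/s3.png',cv2.resize(im[180:320,320:500],None,fx=4,fy=4))
E
```

```text
9.35 [446.73150035 291.11580245  95.71181199] [-1.47498694  0.08506994 -2.41151831] 0.45382857093813256
251 [444.00215126 277.21601085   6.00605301] [456.11291164 293.59606593  56.68021466]
413 432 250 273
```

View pics/s3.png

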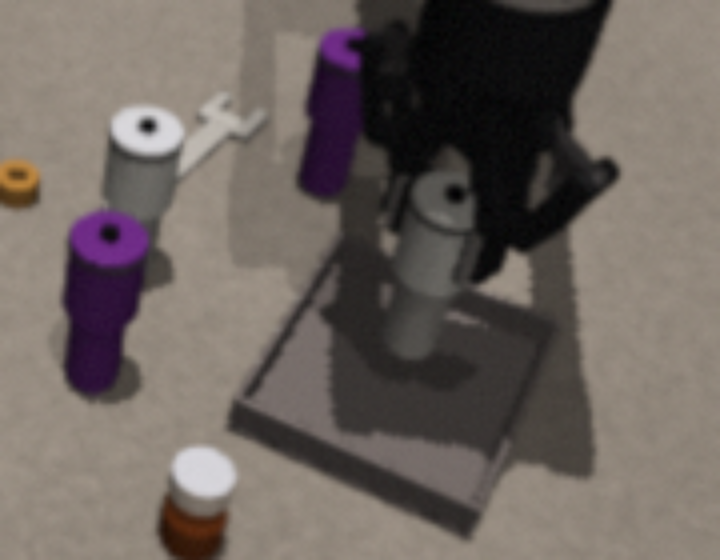

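The crop shows A upright over the tray, with its foot at (412,345), well inside the walls. I lower it until it touches.

>>> drive_tool(
  series=[0,0,0,0.01,0,0,0,0,0.018,0,0,0,0,0.024,0,0,0,0,0.026,0,0,0,0,0.026,0],
)

```text
t: 9.82
eef_pos: [451.0, 293.3, 76.3]
ee_rot: [0.138, 0.99, 0.0, 0.0]
contact_force: [-0.2, -0.1, -2.8]
width: 0.457
gripper_force: 61.4
```

>>> drive_tool(
  series=[0,0,0,0.001,0,0,0,0,0.002,0,0,0,0,0.003,0,0,0,0,0.003,0,0,0,0,0.003,0],
)

```text
t: 10.23
eef_pos: [451.0, 293.4, 73.4]
ee_rot: [0.138, 0.99, 0.0, 0.0]
contact_force: [0.5, -0.9, -2.8]
width: 0.454
gripper_force: 61.4
```

```bash
python3 - <<'E'
from h import *
o=get_obs(); print(o['t'],o['eef_pos'],o['contact_force'])
E
```

```text
10.2333 [451.03209586 293.35039013  73.39651269] [ 0.46902109 -0.87203939 -2.79110208]
```

>>> drive_tool(
  series=[0,0,0,0.001,0,0,0,0,0.002,0,0,0,0,0.002,0,0,0,0,0.002,0],
)

```text
t: 10.57
eef_pos: [451.0, 293.3, 71.2]
ee_rot: [0.138, 0.99, -0.0, -0.0]
contact_force: [-0.3, 0.8, -1.9]
width: 0.452
gripper_force: 61.4
```

>>> drive_tool(
  series=[0,0,0,0.001,0,0,0,0,0.002,0,0,0,0,0.002,0,0,0,0,0.002,0],
)

```text
t: 10.9
eef_pos: [451.4, 293.4, 70.2]
ee_rot: [0.138, 0.99, 0.0, 0.0]
contact_force: [-2.6, -2.0, 6.1]
width: 0.454
gripper_force: 62.3
```

>>> drive_tool(
  series=[0.6,0,0,0,0,0.8,0,0,0,0,1,0,0,0,0,1,0,0,0,0,1,0,0,0,0],
)

```text
t: 11.32
eef_pos: [451.0, 293.3, 69.2]
ee_rot: [0.138, 0.99, 0.0, -0.0]
contact_force: [0.4, 0.1, 0.3]
width: 1.003
gripper_force: 0.0
```

>>> drive_tool(
  series=[1,0,0,-0.02,0,1,0,0,-0.06,0,1,0,0,-0.1,0,1,0,0,-0.14,0,1,0,0,-0.14,0],
)

```text
t: 11.73
eef_pos: [455.0, 295.4, 219.3]
ee_rot: [0.138, 0.99, 0.004, 0.006]
contact_force: [1.2, 0.7, 1.3]
width: 0.999
gripper_force: 0.0
```

>>> drive_tool(
  series=[1,-0.015,-0.038,0,0,1,-0.03,-0.076,0,0,1,-0.045,-0.114,0,0,1,-0.0595,-0.151,0,0,1,-0.0595,-0.151,0,0],
)

```text
t: 12.15
eef_pos: [467.7, 125.8, 209.2]
ee_rot: [0.14, 0.99, -0.001, 0.0]
contact_force: [-1.4, -0.9, -0.1]
width: 1.0
gripper_force: 0.0
```

>>> drive_tool(
  series=[1,0,0,0,0,1,0,0,0,0],
)

```text
t: 12.32
eef_pos: [467.1, 131.8, 209.2]
ee_rot: [0.139, 0.99, 0.0, 0.0]
contact_force: [-0.3, -0.4, -0.3]
width: 0.998
gripper_force: 0.0
```

```bash
python3 - <<'E'
from h import *
o=get_obs(); im,d,W=look('wrist')
print(o['t'],o['eef_pos'],o['ee_rot'],o['contact_force'])
m=(W[...,2]>95)&(W[...,2]<115)&(np.hypot(W[...,0]-467,W[...,1]-132)<35); p=W[m]
print(len(p),cv2.minEnclosingCircle(p[:,:2].astype(np.float32)),p.mean(0))
m=(W[...,2]>95)&(W[...,2]<115)&(np.hypot(W[...,0]-629,W[...,1]-51)<35); p=W[m]
print('collar',len(p),len(p) and cv2.minEnclosingCircle(p[:,:2].astype(np.float32)))
im,d,W=look('top'); 
for c in[(451,293),(467,132)]:
    m=(W[...,2]>90)&(W[...,2]<118)&(np.hypot(W[...,0]-c[0],W[...,1]-c[1])<35); p=W[m]
    print(len(p),len(p) and cv2.minEnclosingCircle(p[:,:2].astype(np.float32)),np.median(p[:,2]))
E
```

```text
12.3167 [467.08358589 131.7553628  209.23784786] [1.38574106e-01 9.90352033e-01 2.54318251e-04 6.41873526e-05] [-0.26930575 -0.36708378 -0.34587323]
2443 ((467.65887451171875, 131.4164581298828), 20.572330474853516) [466.46652211 132.04163873 104.95079114]
collar 0 0
0 0 nan
9 ((470.89544677734375, 113.25176239013672), 5.79283332824707) 100.59142245549182
  return _methods._mean(a, axis=axis, dtype=dtype,
  ret = ret.dtype.type(ret / rcount)
```

The TCP is centred on B to within 0.6 mm. Next I grip it, lift it and carry it over the collar. The world shift to (629.4, 51.6) comes to tool dx -0.178, dy -0.0325.

>>> drive_tool(
  series=[1,0,0,0.04,0,1,0,0,0.08,0,1,0,0,0.12,0,1,0,0,0.144,0,1,0,0,0.144,0],
)

```text
t: 12.83
eef_pos: [461.6, 132.3, 58.9]
ee_rot: [0.137, 0.991, -0.002, -0.005]
contact_force: [-1.9, 0.1, -0.5]
width: 1.002
gripper_force: 0.0
```

>>> drive_tool(
  series=[1,0,0,0,0,0,0,0,0,0,0,0,0,0,0,0,0,0,0,0,0,0,0,0,0],
)

```text
t: 13.25
eef_pos: [468.5, 132.2, 67.3]
ee_rot: [0.138, 0.99, 0.001, 0.002]
contact_force: [-4.1, -1.0, 43.6]
width: 0.456
gripper_force: 54.1
```

>>> drive_tool(
  series=[0,0,0,0,0,0,0,0,0,0,0,0,0,0,0,0,0,0,0,0],
)

```text
t: 13.58
eef_pos: [468.6, 132.1, 67.5]
ee_rot: [0.138, 0.99, 0.001, 0.002]
contact_force: [-1.7, 0.5, 6.3]
width: 0.455
gripper_force: 59.7
```

>>> drive_tool(
  series=[0,0,0,-0.02,0,0,0,0,-0.06,0,0,0,0,-0.1,0,0,0,0,-0.13,0,0,0,0,-0.13,0],
)

```text
t: 14.0
eef_pos: [470.9, 132.4, 203.7]
ee_rot: [0.138, 0.99, 0.002, 0.006]
contact_force: [1.4, -0.0, -2.3]
width: 0.455
gripper_force: 61.6
```

>>> drive_tool(
  series=[0,-0.038,-0.007,0,0,0,-0.076,-0.014,0,0,0,-0.114,-0.021,0,0,0,-0.152,-0.028,0,0,0,-0.178,-0.0325,0,0],
)

```text
t: 14.42
eef_pos: [631.1, 49.8, 194.0]
ee_rot: [0.139, 0.99, -0.0, -0.0]
contact_force: [-0.4, 0.6, -3.6]
width: 0.451
gripper_force: 61.6
```

>>> drive_tool(
  series=[0,0,0,0,0,0,0,0,0,0,0,0,0,0,0,0,0,0,0,0,0,0,0,0,0],
)

```text
t: 14.83
eef_pos: [628.6, 52.6, 195.4]
ee_rot: [0.138, 0.99, 0.0, -0.0]
contact_force: [0.2, 1.0, -5.2]
width: 0.454
gripper_force: 61.6
```

```bash
python3 - <<'E'
from h import *
o=get_obs(); print(o['t'],o['eef_pos'],o['ee_rot'],o['contact_force'])
im,d,W=look('scene'); np.savez('s4.npz',im=im,W=W); cv2.imwrite('pics/s4.png',cv2.resize(im[150:300,220:400],None,fx=4,fy=4))
im,d,W=look('top')
m=(W[...,2]>90)&(W[...,2]<118)&(np.hypot(W[...,0]-451,W[...,1]-293)<35); p=W[m]
print(len(p),len(p) and cv2.minEnclosingCircle(p[:,:2].astype(np.float32)))
im,d,W=look('wrist'); np.savez('w4.npz',im=im,W=W); cv2.imwrite('pics/w4.png',im)
E
```

```text
14.8333 [628.56968307  52.57598064 195.40357626] [ 1.37519114e-01  9.90499110e-01  4.32075961e-05 -6.03416648e-05] [ 0.22903598  1.01760346 -5.18353865]
362 ((449.92608642578125, 293.4356994628906), 20.14732551574707)
```

View pics/s4.png

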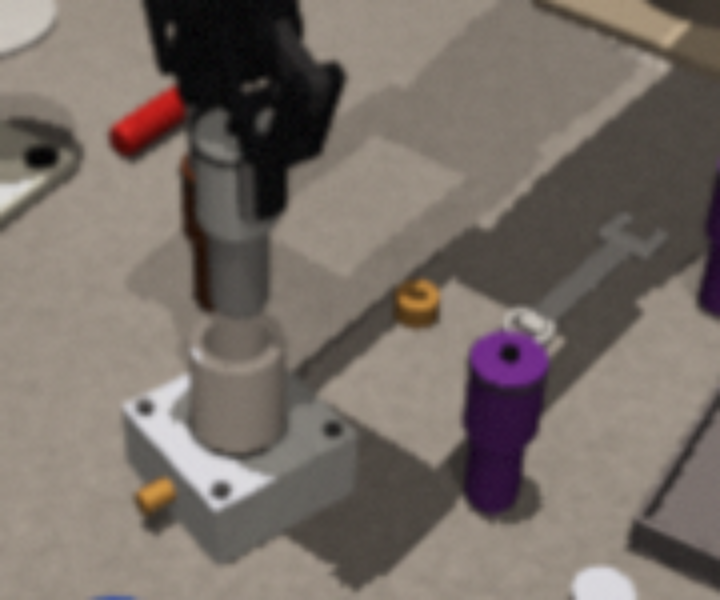

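View pics/w4.png

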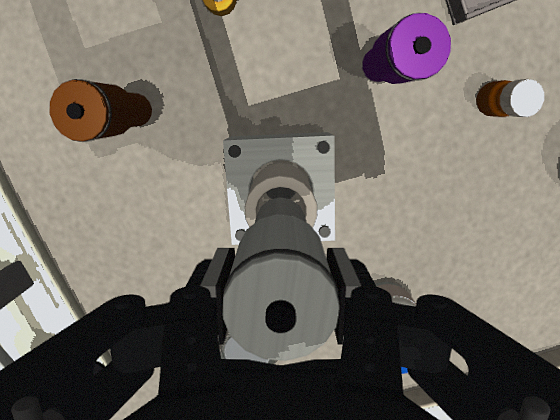

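The scene crop shows B upright just above the collar: foot at (240,300), collar mouth at (240,345). The wrist view shows it held, with the collar mouth behind the foot at (281,195). The 5 N load confirms that B is the packed one. Next I measure the foot against the collar numerically.

```bash
python3 - <<'E'
from h import *
from scipy.optimize import least_squares
def fit(p,r,c0):
    s=least_squares(lambda c:np.hypot(p[:,0]-c[0],p[:,1]-c[1])-r,c0,loss='soft_l1',f_scale=.5); return s.x.round(2),len(p),np.abs(s.fun).mean().round(2)
for n in('wrist','scene'):
    o=get_obs(); im,d,W=look(n); print(n,o['t'],o['eef_pos'])
    Z=W[...,2]; r=np.hypot(W[...,0]-629.4,W[...,1]-51.6)
    print(' foot',fit(W[(r<20)&(Z>132)&(Z<178)],15,[629,52]))
    print(' head',fit(W[(r<24)&(r>15)&(Z>186)&(Z<230)],20,[629,52]))
    print(' collar side',fit(W[(r<28)&(r>22)&(Z>52)&(Z<102)],25,[629,52]))
    top=W[(r<30)&(Z>102)&(Z<108)]; print(' top',len(top),len(top) and cv2.minEnclosingCircle(top[:,:2].astype(np.float32)), np.median(top[:,2]))
E
```

```text
wrist 14.9833 [628.9530334   52.43899843 195.76814135]
 foot (array([628.55,  51.74]), 708, np.float64(0.16))
 head (array([628.61,  51.71]), 4018, np.float64(0.49))
 collar side (array([630.6 ,  51.47]), 583, np.float64(0.11))
 top 1404 ((630.1222534179688, 51.67311096191406), 24.867095947265625) 104.75435770866696
scene 15.0333 [629.06656088  52.33840946 195.74969358]
 foot (array([627.74,  51.9 ]), 262, np.float64(0.63))
 head (array([627.97,  51.95]), 243, np.float64(0.91))
 collar side (array([629.63,  51.58]), 413, np.float64(0.6))
 top 173 ((631.2943725585938, 52.61249542236328), 24.623397827148438) 104.75668743518534
```

The foot lies about 1.9 mm short of the collar axis in x, partly because it is still settling. I correct that and lower to just above the mouth.

>>> drive_tool(
  series=[0,-0.0014,0.0004,0.008,0,0,-0.0014,0.0004,0.014,0,0,-0.0014,0.0004,0.014,0,0,-0.0014,0.0004,0.014,0,0,-0.0014,0.0004,0.014,0],
)

```text
t: 15.5
eef_pos: [630.6, 51.9, 180.9]
ee_rot: [0.138, 0.99, -0.0, -0.0]
contact_force: [-1.1, -0.7, -4.8]
width: 0.456
gripper_force: 61.6
```

>>> drive_tool(
  series=[0,0,0,0,0,0,0,0,0,0,0,0,0,0,0,0,0,0,0,0,0,0,0,0,0],
)

```text
t: 15.92
eef_pos: [630.8, 51.9, 181.4]
ee_rot: [0.138, 0.99, 0.0, 0.0]
contact_force: [0.5, 0.5, -3.8]
width: 0.457
gripper_force: 61.6
```

```bash
python3 - <<'E'
from h import *
from scipy.optimize import least_squares
def fit(p,r,c0):
    s=least_squares(lambda c:np.hypot(p[:,0]-c[0],p[:,1]-c[1])-r,c0,loss='soft_l1',f_scale=.5); return s.x.round(2),len(p),np.abs(s.fun).mean().round(2)
for n in('wrist','scene'):
    o=get_obs(); im,d,W=look(n); print(n,o['t'],o['eef_pos'])
    Z=W[...,2]; r=np.hypot(W[...,0]-629.4,W[...,1]-51.6)
    print(' foot',fit(W[(r<20)&(Z>120)&(Z<164)],15,[629,52]))
    print(' collar side',fit(W[(r<28)&(r>22)&(Z>52)&(Z<102)],25,[629,52]))
print(get_obs()['contact_force'])
E
```

```text
wrist 15.9167 [630.83506568  51.88907262 181.43025349]
 foot (array([630.41,  51.18]), 690, np.float64(0.16))
 collar side (array([630.61,  51.44]), 651, np.float64(0.12))
scene 15.9667 [630.83970962  51.90469119 181.43517541]
 foot (array([629.49,  51.43]), 246, np.float64(0.68))
 collar side (array([629.73,  51.48]), 402, np.float64(0.66))
[ 0.40974092 -0.38663646 -3.83136236]
```

Foot and collar now agree to about 0.3 mm. I insert, checking the force first.

>>> drive_tool(
  series=[0,0,0,0.005,0,0,0,0,0.009,0,0,0,0,0.011,0,0,0,0,0.013,0,0,0,0,0.015,0],
)

```text
t: 16.43
eef_pos: [630.6, 51.9, 165.8]
ee_rot: [0.138, 0.99, -0.0, -0.0]
contact_force: [0.3, -0.8, -5.0]
width: 0.451
gripper_force: 61.6
```

>>> drive_tool(
  series=[0,0,0,0.003,0,0,0,0,0.006,0,0,0,0,0.009,0,0,0,0,0.012,0,0,0,0,0.014,0],
)

```text
t: 16.85
eef_pos: [630.6, 51.9, 151.7]
ee_rot: [0.138, 0.99, -0.0, -0.0]
contact_force: [0.2, 0.4, -4.4]
width: 0.458
gripper_force: 61.6
```

>>> drive_tool(
  series=[0,0,0,0.007,0,0,0,0,0.014,0,0,0,0,0.021,0,0,0,0,0.027,0,0,0,0,0.03,0],
)

```text
t: 17.27
eef_pos: [629.9, 51.9, 120.4]
ee_rot: [0.138, 0.99, -0.0, -0.001]
contact_force: [-0.2, -1.0, -5.0]
width: 0.452
gripper_force: 61.6
```

>>> drive_tool(
  series=[0,0,0,0.001,0,0,0,0,0.002,0,0,0,0,0.003,0,0,0,0,0.004,0],
)

```text
t: 17.6
eef_pos: [631.1, 51.9, 118.7]
ee_rot: [0.138, 0.99, 0.0, 0.0]
contact_force: [0.4, -0.3, -4.0]
width: 0.456
gripper_force: 61.6
```

>>> drive_tool(
  series=[0,0,0,0.001,0,0,0,0,0.002,0,0,0,0,0.003,0,0,0,0,0.004,0],
)

```text
t: 17.93
eef_pos: [631.2, 51.9, 116.2]
ee_rot: [0.138, 0.99, 0.0, 0.001]
contact_force: [-5.4, -0.2, 6.5]
width: 0.454
gripper_force: 62.2
```

>>> drive_tool(
  series=[0,0,0,0.001,0,0,0,0,0.002,0,0,0,0,0.003,0,0,0,0,0.004,0],
)

```text
t: 18.27
eef_pos: [631.2, 51.9, 112.3]
ee_rot: [0.138, 0.99, 0.0, 0.001]
contact_force: [-5.8, -0.3, 7.1]
width: 0.453
gripper_force: 62.2
```

The shoulder has met the collar: wrist force is +7 N, which is 12 N of friction less the weight. The spacer can't be reached until TCP is about 103 mm, so I go to 105 and then in small steps.

>>> drive_tool(
  series=[0,0,0,0.001,0,0,0,0,0.002,0,0,0,0,0.003,0,0,0,0,0.004,0,0,0,0,0.005,0],
)

```text
t: 18.68
eef_pos: [631.2, 51.9, 107.2]
ee_rot: [0.138, 0.99, 0.0, 0.001]
contact_force: [-5.5, 0.3, 6.3]
width: 0.457
gripper_force: 62.2
```

>>> drive_tool(
  series=[0,0,0,0.0005,0,0,0,0,0.001,0,0,0,0,0.0015,0,0,0,0,0.0015,0],
)

```text
t: 19.02
eef_pos: [631.2, 51.9, 105.7]
ee_rot: [0.138, 0.99, 0.0, 0.001]
contact_force: [-5.7, -0.5, 6.3]
width: 0.454
gripper_force: 62.2
```

>>> drive_tool(
  series=[0,0,0,0.0006,0,0,0,0,0.0012,0,0,0,0,0.0018,0,0,0,0,0.0018,0],
)

```text
t: 19.35
eef_pos: [631.2, 51.9, 103.8]
ee_rot: [0.138, 0.99, 0.0, 0.001]
contact_force: [-5.1, -0.8, 6.4]
width: 0.458
gripper_force: 62.3
```

>>> drive_tool(
  series=[0,0,0,0.0006,0,0,0,0,0.0012,0,0,0,0,0.0018,0,0,0,0,0.0018,0],
)

```text
t: 19.68
eef_pos: [631.2, 51.9, 102.0]
ee_rot: [0.138, 0.99, 0.0, 0.001]
contact_force: [-6.2, -0.7, 6.4]
width: 0.453
gripper_force: 62.3
```

>>> drive_tool(
  series=[0,0,0,0.0006,0,0,0,0,0.0012,0,0,0,0,0.0018,0,0,0,0,0.0018,0],
)

```text
t: 20.02
eef_pos: [631.2, 51.9, 100.2]
ee_rot: [0.138, 0.99, 0.0, 0.001]
contact_force: [-5.1, -0.7, 6.6]
width: 0.456
gripper_force: 62.3
```

>>> drive_tool(
  series=[0,0,0,0.0006,0,0,0,0,0.0012,0,0,0,0,0.0018,0,0,0,0,0.0018,0],
)

```text
t: 20.35
eef_pos: [631.2, 51.9, 98.4]
ee_rot: [0.138, 0.99, 0.0, 0.001]
contact_force: [-5.7, -0.7, 4.9]
width: 0.454
gripper_force: 62.3
```

>>> drive_tool(
  series=[0,0,0,0.0006,0,0,0,0,0.0012,0,0,0,0,0.0018,0,0,0,0,0.0018,0],
)

```text
t: 20.68
eef_pos: [631.2, 51.9, 96.6]
ee_rot: [0.138, 0.99, 0.0, 0.001]
contact_force: [-4.8, -0.2, 5.8]
width: 0.456
gripper_force: 62.3
```

>>> drive_tool(
  series=[0,0,0,0.0006,0,0,0,0,0.0012,0,0,0,0,0.0018,0,0,0,0,0.0018,0],
)

```text
t: 21.02
eef_pos: [631.2, 51.9, 94.8]
ee_rot: [0.138, 0.99, 0.0, 0.001]
contact_force: [-4.8, 0.3, 5.8]
width: 0.455
gripper_force: 62.3
```

>>> drive_tool(
  series=[0,0,0,0.0006,0,0,0,0,0.0012,0,0,0,0,0.0018,0,0,0,0,0.0018,0],
)

```text
t: 21.35
eef_pos: [631.2, 51.9, 92.9]
ee_rot: [0.138, 0.99, 0.0, 0.001]
contact_force: [-4.9, -0.3, 6.0]
width: 0.458
gripper_force: 62.3
```

>>> drive_tool(
  series=[0,0,0,0.0006,0,0,0,0,0.0012,0,0,0,0,0.0018,0,0,0,0,0.0018,0],
)

```text
t: 21.68
eef_pos: [631.2, 51.9, 91.1]
ee_rot: [0.138, 0.99, 0.0, 0.001]
contact_force: [-5.8, -0.0, 6.1]
width: 0.452
gripper_force: 62.3
```

>>> drive_tool(
  series=[0,0,0,0.0006,0,0,0,0,0.0012,0,0,0,0,0.0018,0,0,0,0,0.0018,0],
)

```text
t: 22.02
eef_pos: [631.2, 51.9, 89.3]
ee_rot: [0.138, 0.99, 0.0, 0.001]
contact_force: [-4.8, -0.7, 6.8]
width: 0.455
gripper_force: 62.3
```

>>> drive_tool(
  series=[0,0,0,0.0006,0,0,0,0,0.0012,0,0,0,0,0.0018,0,0,0,0,0.0018,0],
)

```text
t: 22.35
eef_pos: [631.2, 51.9, 87.5]
ee_rot: [0.138, 0.99, 0.0, 0.001]
contact_force: [-5.9, -0.3, 6.1]
width: 0.454
gripper_force: 62.3
```

>>> drive_tool(
  series=[0,0,0,0.0006,0,0,0,0,0.0012,0,0,0,0,0.0018,0,0,0,0,0.0018,0],
)

```text
t: 22.68
eef_pos: [631.2, 51.9, 85.7]
ee_rot: [0.138, 0.99, 0.0, 0.001]
contact_force: [-5.2, 0.6, 6.2]
width: 0.454
gripper_force: 62.3
```

>>> drive_tool(
  series=[0,0,0,0.0006,0,0,0,0,0.0012,0,0,0,0,0.0018,0,0,0,0,0.0018,0],
)

```text
t: 23.02
eef_pos: [631.2, 51.9, 83.9]
ee_rot: [0.138, 0.99, 0.0, 0.001]
contact_force: [-5.9, -0.6, 7.0]
width: 0.452
gripper_force: 62.3
```

>>> drive_tool(
  series=[0,0,0,0.0006,0,0,0,0,0.0012,0,0,0,0,0.0018,0,0,0,0,0.0018,0],
)

```text
t: 23.35
eef_pos: [631.2, 51.9, 82.1]
ee_rot: [0.138, 0.99, 0.0, 0.001]
contact_force: [-5.6, -1.1, 5.4]
width: 0.453
gripper_force: 62.3
```

>>> drive_tool(
  series=[0,0,0,0.0006,0,0,0,0,0.0012,0,0,0,0,0.0018,0,0,0,0,0.0018,0],
)

```text
t: 23.68
eef_pos: [631.6, 51.9, 81.8]
ee_rot: [0.138, 0.99, 0.0, 0.001]
contact_force: [-9.1, -0.3, 15.8]
width: 0.456
gripper_force: 63.6
```

The force rose sharply from 6 to 15.8 N and motion stopped: B is home, with the spacer top at about 14.5 mm. I relax the push, release and back off.

>>> drive_tool(
  series=[0,0,0,-0.001,0,0,0,0,-0.002,0,0.6,0,0,-0.002,0,0.8,0,0,-0.002,0,1,0,0,-0.002,0],
)

```text
t: 24.1
eef_pos: [631.1, 51.9, 80.8]
ee_rot: [0.138, 0.99, 0.0, 0.0]
contact_force: [0.0, -0.4, 0.6]
width: 0.863
gripper_force: 0.0
```

>>> drive_tool(
  series=[1,0,0,0,0,1,0,0,0,0,1,0,0,-0.01,0,1,0,0,-0.03,0,1,0,0,-0.06,0],
)

```text
t: 24.52
eef_pos: [628.5, 51.9, 138.4]
ee_rot: [0.138, 0.99, -0.0, -0.003]
contact_force: [0.3, -0.3, 0.8]
width: 1.003
gripper_force: 0.0
```

>>> drive_tool(
  series=[1,0,0,-0.04,0,1,0,0,-0.08,0,1,0.04,0,-0.1,0,1,0.08,0,-0.1,0,1,0.12,0,-0.1,0],
)

```text
t: 24.93
eef_pos: [515.7, 84.9, 243.7]
ee_rot: [0.138, 0.99, 0.001, 0.002]
contact_force: [-1.3, 1.1, 1.5]
width: 1.002
gripper_force: 0.0
```

>>> drive_tool(
  series=[1,0.04,0,0,0,1,0.08,0,0,0,1,0.1,0,0,0,1,0.1,0,0,0,1,0.1,0,0,0],
)

```text
t: 25.35
eef_pos: [419.0, 112.4, 241.8]
ee_rot: [0.137, 0.991, 0.0, 0.001]
contact_force: [0.6, -0.2, -0.5]
width: 0.999
gripper_force: 0.0
```

```bash
python3 - <<'E'
from h import *
o=get_obs(); print(o['t'],o['eef_pos'],o['contact_force'],o['width'])
im,d,W=look('scene'); Z=W[...,2]; cv2.imwrite('pics/s5.png',im)
for n in('scene','top'):
    if n=='top': im,d,W=look(n); Z=W[...,2]
    for c in[(629.4,51.6),(451,293)]:
        m=(np.hypot(W[...,0]-c[0],W[...,1]-c[1])<22)&(Z>90); p=W[m]
        if len(p): print(n,c,len(p),np.percentile(p[:,2],[50,90,98]).round(1),cv2.minEnclosingCircle(p[:,:2].astype(np.float32)))
E
```

```text
25.35 [418.99179822 112.41028655 241.84281666] [ 0.63364005 -0.17199795 -0.5067373 ] 0.9992896831006185
scene (629.4, 51.6) 403 [118.3 120.5 123.4] ((631.1389770507812, 52.273197174072266), 20.344375610351562)
scene (451, 293) 362 [108.4 110.4 113. ] ((450.7744140625, 293.6007080078125), 21.587560653686523)
top (629.4, 51.6) 375 [119.8 122.3 125.3] ((629.5961303710938, 51.486351013183594), 20.4042911529541)
top (451, 293) 360 [109.8 112.4 114.4] ((450.0043029785156, 293.7947692871094), 20.11643409729004)
```

View pics/s5.png

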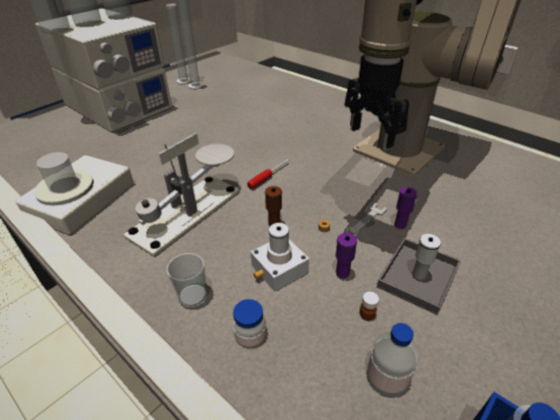

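The picture shows B seated upright in the holder at (279,238) and A upright in the tray at (428,250). The pan is empty, the bystanders are in place and the gripper is clear.

```bash
python3 -c "
from workcell import job; print(job.finish_job())"
```

```text
the job is handed in; nothing more can be done
None
```

The job is handed in, though no verdict came back: cartridge A (at the start near x 424, y -21 mm) weighed empty and stands upright in the tray, and cartridge B is pressed home in the holder, where the force rose sharply to about 16 N at the wrist.

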